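# Show a sample tube to the inspection camera

## Task

Take the purple-capped sample tube out of the blue rack and show it to the inspection camera: first lean it about 45 degrees so that its foot points towards the lens, with the foot on the lens axis about 120 mm in front of the lens, and hold it there for about a second. Then bring it upright again with its yellow label squarely facing the lens, the label's middle on the lens axis about 120 mm in front of the lens, and finish still holding it there, in the air and still. Leave the other tubes in the rack, do not bump the camera and leave the rest of the desk alone.

Things in the scene. Friction and masses are not known exactly. Their poses are not given: they have to be found in the camera images.
- tube_purple: the tube to show: frosted grey-white, 30 mm in diameter, 115 mm tall, about 60 g, purple cap 34 mm in diameter on its top 22 mm, dark grey foot band. Stands upright in one of the rack's four places (varies), label roughly away from the robot. Origin: centre of its underside (middle of the foot); z along the tube to the cap; x out through the middle of the yellow label
- label (a point): middle of the purple tube's yellow label (25 mm wide round the tube, 40 mm tall) on the tube's surface: 15 mm out from the tube axis along the tube's x, 64 mm above the foot; axes as the tube's
- cap_top (a point): centre of the top of the purple tube's cap, on the tube axis 115 mm above the foot; axes as the tube's
- rack: blue rack fixed to the desk, 70 mm (x) by 262 mm (y), 73 mm tall, with four 33 mm square holes in a row along its y at -93, -31, 31, 93 mm. Tubes stand on its 5 mm floor: cap tops 120 mm above the desk, 28 mm free between caps along the row, free space on the x sides. A tube is out of its hole once lifted straight up 70 mm. Origin: centre of its underside, z up
- camera_stand: inspection camera's stand, fixed to the desk: dark base 110 x 130 x 16 mm, steel post 353 mm tall 45 mm behind the origin (+x); on it a white head (62 x 52 x 50 mm) with a black lens barrel, 42 mm in diameter, 30 mm long, pointing to the stand's -x, towards the robot. Origin: underside, straight below the middle of the head, z up
- lens (a point): centre of the camera's front glass (dark disc in a pale ring), 56 mm ahead (-x) of the stand's origin, 210 to 260 mm above the desk (varies). The camera looks level along this point's -x, so a thing 120 mm in front is at x = -0.12 here; z up. A label squarely facing the lens has the tube's x along this x
- tube_green: the same kind of tube with a green cap (sizes and axes as tube_purple), standing in another place of the rack; it stays there
- tube_red: the same kind of tube with a red cap (sizes and axes as tube_purple), standing in another place of the rack; it stays there
- tube_white: the same kind of tube with a white cap (sizes and axes as tube_purple), standing in another place of the rack; it stays there
- mug: blue mug, 80 mm in diameter, 95 mm tall, bystander; origin centre of its underside
- bottle: white bottle with a red cap, 64 mm in diameter, 150 mm tall, bystander; origin centre of its underside
- slide_box: grey box with a blue lid, 82 x 102 x 38 mm, bystander; origin centre of its underside
- notes: block of yellow sticky notes, 75 x 75 x 10 mm, bystander; origin centre of its underside

How it is judged (in metres and radians):
On the way, in this order (a step that is already met when the one before it is completed fails the run):
1. the purple tube is lifted clear of the rack, held by the fingers (height (world z) of tube_purple above 0.085 m and contact force between the fingers and tube_purple above 1 N and contact force between tube_purple and rack below 0.3 N and contact force between tube_purple and camera_stand below 0.3 N), for 0.1 s.
2. the tube leans 32 to 58 degrees from upright with its foot towards the lens, the foot 80 to 170 mm in front of the lens and within 30 mm of the lens axis to each side, up and down, held for 0.7 s (angle between tube_purple's own z axis and vertical between 0.56 and 1.01 rad and x of tube_purple in the frame of lens between -0.17 and -0.08 m and y of tube_purple in the frame of lens between -0.03 and 0.03 m and z of tube_purple in the frame of lens between -0.03 and 0.03 m and x of cap_top in the frame of lens below -0.13 m and angle between the z axis of tube_purple and the x axis of lens, either way round below 1.06 rad and contact force between the fingers and tube_purple above 1 N and contact force between tube_purple and rack below 0.3 N and contact force between tube_purple and camera_stand below 0.3 N), for 0.7 s.
At the end, for the whole second after the job is handed in: Held by the fingers, touching nothing else, foot over 100 mm above the desk, at rest, upright within 10 degrees; label facing the lens within 15 degrees, its middle 90 to 150 mm in front of the lens, within 18 mm of its axis; the other tubes still standing in the rack (angle between tube_purple's own z axis and vertical below 0.17 rad and angle between the x axis of tube_purple and the x axis of lens, either way round below 0.26 rad and x of lens in the frame of tube_purple above 0.05 m and x of label in the frame of lens between -0.15 and -0.09 m and y of label in the frame of lens between -0.018 and 0.018 m and z of label in the frame of lens between -0.018 and 0.018 m and height (world z) of tube_purple above 0.1 m and linear speed of tube_purple below 0.03 m/s and angular speed of tube_purple below 0.3 rad/s and contact force between the fingers and tube_purple above 1 N and contact force between tube_purple and rack below 0.3 N and contact force between tube_purple and camera_stand below 0.3 N and contact force between tube_purple and tube_green below 0.3 N and contact force between tube_purple and tube_red below 0.3 N and contact force between tube_purple and tube_white below 0.3 N and distance of each of tube_green, tube_red, tube_white from where it was at the start of the episode below 0.015 m and angle between each of tube_green, tube_red, tube_white's own z axis and vertical below 0.12 rad); the arm keeps its last pose, push and grip.
It fails at once if the camera or its stand is pushed with more than 4 N (contact force between any of the arm, the fingers, tube_purple and camera_stand above 4 N).
It fails at once if another tube is lifted or moved by more than 20 mm (distance of any of tube_green, tube_red, tube_white from where it was at the start of the episode above 0.02 m).
It fails at once if the mug, bottle, slide box or notes are moved by more than 30 mm (distance of any of mug, bottle, slide_box, notes from where it was at the start of the episode above 0.03 m).
It also fails if it takes over 51 s, if anything falls off the work surface, if the arm or the gripper's body presses on something with over 40 N, if the wrist force passes 120 N, or if a joint passes its speed limit or range.

## Robot

A 6-joint arm with a two-finger parallel gripper is mounted at the origin on the work surface. World frame = base frame: x ahead of the robot, y to its left, z up, the work surface at z = 0. Lengths are in m, angles in degrees, forces in N, time in s.
With the tool pointing down it reaches from about 0.35 to 1 m from the base axis. Payload 7.1 kg.
Tool frame: the origin (TCP) lies at the very end of the fingers, on their centre line; the grasp point (between the pads) lies 19 mm behind it (bot.grip_depth is the distance from the TCP to the grasp point, in m); z points along the fingers, y is the line along which they close (so a half turn about z gives the same grasp; the last joint's range is limited). The gripper opens to 85 mm and grips with 20 to 120 N. Pads are 22 mm wide; open, the fingers measure 114 mm over their backs; the gripper's body (76 mm by 85 mm) begins 54 mm behind the grasp point. The pads swing forward as they close: fully open they stand 13 mm farther back than shut.
Start: joints at [-65.26, 24.242, 93.386, -0, 62.372, -1.089], TCP at [0.272, -0.563, 0.231] pointing down, gripper open.
Joint ranges: [-172.04, 172.04], [-51.8, 120.97], [4.93, 147.93], [-75.15, 255.16], [6.16, 154.13], [-145.62, 145.62]. Speed limits (degrees/s): [136.94, 136.94, 172.46, 180, 180, 180].

## Interface

Orientations are given as a 3x3 rotation matrix whose columns are the frame's x, y, z axes.
In Python, from workcell import bot gives the robot as it stands.
- The arm moves only by the tool servo_tool, never from a script. Its argument "plan" is text: rows parted by semicolons, each of 5 numbers parted by spaces: the shift along the tool's x, y, z in m, then the turn about the tool's z in degrees, then the opening, from -1 (shut) to 1 (fully open). A call has 1 to 20 rows; each row is the pose to reach, as a shift and turn from the pose commanded when the call began, along the tool's axes at that moment; what a row does not reach only later rows make up. A row lasts 1/8 s, in which the tool goes at most 62.5 mm and 10.7 degrees, less where a joint would pass 70% of its speed; a pose out of reach is approached as far as the arm can. A call with a gripper value outside its range is refused whole. The fingers move at their own pace and stop on an object; "squeeze" is the grip in N (left out, the last holds). Time passes only in rows, so rows that repeat a pose let the fingers close. It gives the time, the measured TCP pose, the force, the opening and the grip force at its end, in the units of the state.
- bot.read_state(): the state, without advancing time (a new reading comes with each control period).
- bot.read_camera(name): name is "side" or "top"; returns a dict with "img" (384x512x3 uint8, blue, green, red), "mtx" (3x3 intrinsics, pixels), "distortion" ([k1, k2, p1, p2, k3] as OpenCV has them; the pictures are not rectified), "cam_to_world" (4x4, takes a point from camera to world coordinates). Camera axes: x right, y down, z forward; pixel columns grow to the right and rows downward; lengths in m; the calibration is good to about 2 mm. A picture is of the moment at which its call begins. There is no depth.
- bot.job_done(): hands the job in; it is judged then, once.
Trained networks look in the newest picture that a camera, given by its name, has taken for a name from the list of things; names that differ only in an ending like _2 or _b are one class to them, and where a whole thing is asked for, a point or a joint stands for the part that bears it (a point fixed in the world has none). Each returns a list of dicts, best first, with "conf" (0 to 1); they miss things now and then, are a little off and sometimes report something else, mostly with a low value. They report only what shows in the picture. A call takes as long as a camera call.
- bot.look_for(camera, name): "position" ([x, y, z] in m, in the coordinates of the camera as it stood for that picture, good to about 4 mm: the middle of the surface that is visible of it).
- bot.place_of(camera, name): "position" ([x, y, z] in m, in the coordinates of the camera as it stood for that picture, good to about 4 mm: a listed point, or the origin of a listed thing).
The state is a dict: "time_s": time; "joints": joint angles; "dq": joint speeds; "tau": joint torques, N m; "ee_pos": TCP position; "tool_rot": TCP orientation; "force": force on the tool from outside, world axes, zero at the start; "torque": the same for the moment, N m; "opening": finger opening in m; "finger_force": force on a finger pad.
Only numpy, scipy, OpenCV 4.12 (cv2) and the standard library are available. Lean on these libraries where they do the work, as an engineer would, in place of code of your own. Each camera call takes 0.05 s, during which the arm holds its last target. There are 200 camera calls.

## Working session

There is one attempt and no reset: what is moved stays moved. The work goes in short steps, Python scripts to look and compute and a tool call to move; the robot and the scene stay as the last step left them, time stands still between calls to the robot, and variables do not carry over. Pictures are saved under pics/ and viewed, at most 10 in all, crops included, and the job is handed in when it is done.

Besides the shell and the picture viewer there is one more tool, called after "Call:" by a JSON object that holds its "method" and its "body", one argument or row to a line. servo_tool: Moves the arm, as the interface text tells. Its arguments: {"type":"object","properties":{"plan":{"type":"string"},"squeeze":{"type":"number"}},"required":["plan"]}

```bash
mkdir -p pics; ls; cat > h.py <<'E'
from workcell import bot
import numpy as np, cv2
def W(c,p): return (c["cam_to_world"]@np.append(p,1))[:3]
E
python3 - <<'E'
from h import *
np.set_printoptions(precision=4,suppress=True)
for n in("side","top"):
    c=bot.read_camera(n); cv2.imwrite(f"pics/{n}0.png",c["img"])
    print(n,c["cam_to_world"][:3].tolist(),c["mtx"].tolist())
    for t in "tube_purple label cap_top rack camera_stand lens tube_green tube_red tube_white mug bottle slide_box notes".split():
        for d in bot.place_of(n,t)[:2]: print(n,t,round(d["conf"],2),W(c,d["position"]))
s=bot.read_state(); print(s["tool_rot"],s["time_s"],s["ee_pos"],s["opening"])
E
```

```text
pics
side [[-0.9329487769919111, -0.19168627117526088, 0.3047342333119495, 0.25610840142629765], [-0.35997325885938425, 0.48474728703034176, -0.7971444791396841, 0.9300798464985857], [0.005082559930992844, -0.8533911419505406, -0.5212463202986666, 0.7501803552615809]] [[373.6585158317349, 0.0, 257.4461550858531], [0.0, 373.6585158317349, 192.18617362518248], [0.0, 0.0, 1.0]]
side tube_purple 0.54 [0.4429 0.2872 0.0046]
side label 0.63 [0.4588 0.2899 0.0729]
side cap_top 0.52 [0.4449 0.2813 0.1187]
side rack 0.78 [ 0.4687  0.197  -0.0033]
side camera_stand 0.91 [ 0.7537 -0.2365 -0.0004]
side lens 0.67 [ 0.7014 -0.2161  0.2153]
side mug 0.8 [ 0.6227  0.4753 -0.001 ]
side bottle 0.8 [0.7067 0.2592 0.0013]
side slide_box 0.55 [ 0.5977 -0.4396  0.0034]
side notes 0.7 [ 0.7362  0.0977 -0.0006]
top [[-0.00709504195633997, -0.9930167437062203, 0.11775995541240819, 0.49132910259110457], [-0.9999720124346888, 0.006766105242751413, -0.0031928305878045696, 0.026289155570805908], [0.0023737579818052645, -0.11777931286494502, -0.9930369573858292, 1.2141629719981626]] [[384.3086520782046, 0.0, 259.
[... 296 characters left out ...]
.54 [0.482  0.1638 0.0019]
top camera_stand 0.98 [ 0.7644 -0.2324 -0.0003]
top lens 0.92 [ 0.704  -0.2216  0.2239]
top tube_green 0.41 [0.4638 0.2265 0.0048]
top tube_green 0.18 [0.7382 0.1017 0.    ]
top tube_red 0.74 [0.4614 0.2872 0.0721]
top tube_red 0.48 [0.4963 0.1039 0.0058]
top tube_white 0.41 [0.4825 0.162  0.0034]
top tube_white 0.23 [0.502  0.0999 0.0045]
top mug 0.92 [0.622  0.4737 0.001 ]
top mug 0.57 [0.4618 0.2243 0.0044]
top bottle 0.72 [ 0.7135  0.2581 -0.0016]
top slide_box 0.56 [ 0.5986 -0.4379  0.0002]
top notes 0.77 [ 0.7391  0.1004 -0.0002]
[[ 0.9001  0.4357 -0.    ]
 [ 0.4357 -0.9001  0.    ]
 [-0.     -0.     -1.    ]] 1.4 [ 0.2723 -0.5625  0.2313] 0.08531388839799173
```

View pics/side0.png

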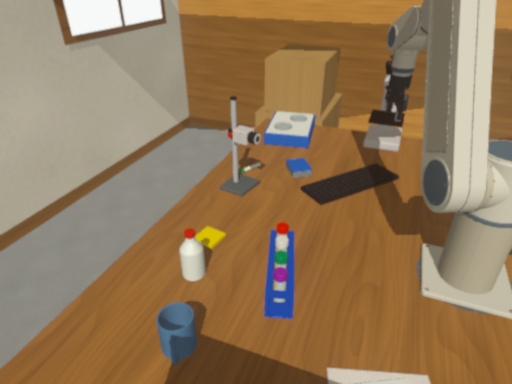

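View pics/top0.png

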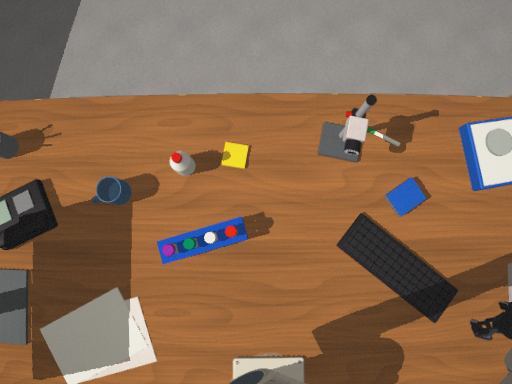

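The side picture shows the purple cap at (280,274), at the near (+y) end of the rack. In the top picture it is at (168,249), with green, white and red at 189, 210 and 231. The lens is near (352,148) and the post top near (371,100) in the top picture. The servo can't tilt the tool, so I'll lean the tube by turning it in the grip against the rack's edge.

```bash
cat >> h.py <<'E'
def ray(c,px):
    u=cv2.undistortPoints(np.array([[px]],float),c["mtx"],np.array(c["distortion"]))[0,0]
    R=c["cam_to_world"][:3,:3]; d=R@np.array([u[0],u[1],1]); return c["cam_to_world"][:3,3],d
def atz(c,px,z):
    o,d=ray(c,px); return o+d*(z-o[2])/d[2]
def blob(c,lo,hi,box=None):
    hsv=cv2.cvtColor(c["img"],cv2.COLOR_BGR2HSV); m=cv2.inRange(hsv,np.array(lo),np.array(hi))
    if box:
        k=np.zeros_like(m); x0,y0,x1,y1=box; k[y0:y1,x0:x1]=1; m=m*k
    n,l,s,ce=cv2.connectedComponentsWithStats(m); i=1+np.argsort(-s[1:,4])[:3]
    return [(int(s[j,4]),ce[j].round(1),s[j,:4]) for j in i]
PUR=((140,90,60),(160,255,255)); YEL=((22,120,90),(34,255,255))
E
python3 - <<'E'
from h import *
np.set_printoptions(precision=4,suppress=True)
C={n:bot.read_camera(n) for n in("side","top")}
for n,c in C.items():
    b=blob(c,*PUR); print(n,"pur",b[:1],[atz(c,b[0][1],z) for z in(.115,.12)])
t=C["top"]
for nm,lo,hi,bx in(("green",(50,120,60),(80,255,255),(150,215,260,270)),("red",(0,150,90),(6,255,255),(215,215,260,250)),("blue",(105,150,60),(125,255,255),(140,200,270,280)),("yel",*YEL,(140,200,270,280))):
    b=blob(t,lo,hi,bx); print(nm,b[:2],b and atz(t,b[0][1],.12))
hsv=cv2.cvtColor(t["img"],cv2.COLOR_BGR2HSV); m=cv2.inRange(hsv,np.array((105,150,60)),np.array((125,255,255)));k=m*0;k[205:275,145:260]=1
ys,xs=np.nonzero(m*k); P=np.array([atz(t,(x,y),.073)[:2] for x,y in zip(xs,ys)],np.float32)
print("rackrect",cv2.minAreaRect(P))
print("posttop",atz(t,(371,100),.353),atz(C["side"],(234,98.5),.353))
for n in C:
    for k in range(3):
        bot.read_camera(n)
        for q in("lens","camera_stand","label"):
            d=bot.place_of(n,q)
            if d: print(n,q,round(d[0]["conf"],2),W(C[n],d[0]["position"]))
a=cv2.resize(t["img"][85:175,310:410],None,fx=5,fy=5,interpolation=cv2.INTER_CUBIC)
b=cv2.resize(C["side"]["img"][220:320,250:310],None,fx=4.5,fy=4.5,interpolation=cv2.INTER_CUBIC)
cv2.imwrite("pics/crop.png",np.hstack([a,b]))
E
```

```text
side pur [(166, array([280. , 274.4]), array([274, 268,  13,  14], dtype=int32))] [array([0.4412, 0.2913, 0.115 ]), array([0.4398, 0.2963, 0.12  ])]
top pur [(113, array([168.4, 249.4]), array([163, 244,  12,  12], dtype=int32))] [array([0.4465, 0.2833, 0.115 ]), array([0.4467, 0.2821, 0.12  ])]
green [(105, array([189.4, 243.2]), array([184, 238,  12,  11], dtype=int32))] [0.4642 0.2221 0.12  ]
red [(94, array([230.8, 231.1]), array([226, 226,  11,  11], dtype=int32))] [0.498  0.1045 0.12  ]
blue [(1420, array([203.2, 239.6]), array([157, 217,  91,  47], dtype=int32))] [0.4743 0.1828 0.12  ]
yel [(1, array([174., 244.]), array([174, 244,   1,   1], dtype=int32))] [0.4619 0.2662 0.12  ]
rackrect ((0.472625732421875, 0.19403615593910217), (0.0686948150396347, 0.26202285289764404), 16.445045471191406)
posttop [ 0.8003 -0.2416  0.353 ] [ 0.786  -0.2247  0.353 ]
side lens 0.76 [ 0.7002 -0.2178  0.2183]
side camera_stand 0.98 [ 0.7549 -0.2373 -0.0002]
side label 0.64 [0.4608 0.2889 0.0732]
side lens 0.82 [ 0.6995 -0.2167  0.2151]
side camera_stand 0.92 [ 0.7521 -0.2376 -0.0028]
side label 0.86 [0.4562 0.2872 0.0702]
side lens 0.91 [ 0.7009 -0.2188  0.2167]
side camera_stand 0.83 [ 0.7568 -0.2356 -0.    ]
side label 0.7 [0.4569 0.287  0.0723]
top lens 0.69 [ 0.6997 -0.2213  0.2235]
top camera_stand 0.77 [ 0.7637 -0.2325 -0.0004]
top label 0.73 [0.4603 0.2891 0.0689]
top lens 0.67 [ 0.7019 -0.2229  0.2224]
top camera_stand 0.67 [ 0.762  -0.2326 -0.0014]
top label 0.6 [0.4584 0.2858 0.0682]
top lens 0.73 [ 0.7014 -0.2225  0.2252]
top camera_stand 0.9 [ 0.7632 -0.2333  0.0009]
top label 0.57 [0.4591 0.2841 0.0694]
```

View pics/crop.png

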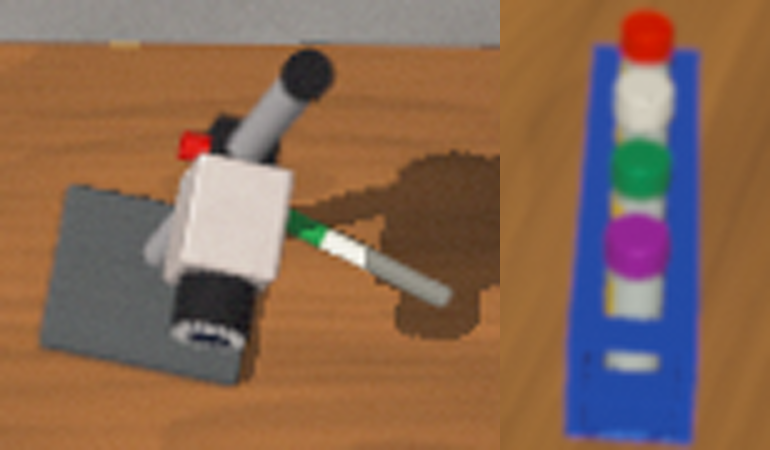

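Call:
{"method": "servo_tool", "body": {
  "plan": "0.525 -0.685 0.04 -80.6 1;0.525 -0.685 0.04 -80.6 1;0.525 -0.685 0.04 -80.6 1;0.525 -0.685 0.04 -80.6 1;0.525 -0.685 0.04 -80.6 1;0.525 -0.685 0.04 -80.6 1;0.525 -0.685 0.04 -80.6 1;0.525 -0.685 0.04 -80.6 1;0.525 -0.685 0.04 -80.6 1;0.525 -0.685 0.04 -80.6 1;0.525 -0.685 0.04 -80.6 1;0.525 -0.685 0.04 -80.6 1;0.525 -0.685 0.04 -80.6 1;0.525 -0.685 0.04 -80.6 1;0.525 -0.685 0.04 -80.6 1;0.525 -0.685 0.04 -80.6 1;0.525 -0.685 0.04 -80.6 1",
  "squeeze": 25
}}

```text
time_s: 4.82
ee_pos: [0.4461, 0.2815, 0.1913]
tool_rot: [[-0.282, 0.96, -0.0], [0.96, 0.282, -0.0], [-0.0, -0.001, -1.0]]
force: [-0.7, 1.4, 0.4]
opening: 0.0851
finger_force: 0.0
```

```bash
cat >> h.py <<'E'
def to(p,yaw=None):
    "shift in tool axes (mm) and turn to bring the TCP to p with tool y at yaw"
    s=bot.read_state(); R=np.array(s["tool_rot"]); y=np.degrees(np.arctan2(R[1,1],R[0,1]))
    t=0 if yaw is None else (y-yaw+180)%360-180
    print("t",s["time_s"],"pos",np.round(s["ee_pos"],4),"yaw",round(y,2),"j",np.round(s["joints"],1),"open",round(s["opening"],4),"| shift",(R.T@(np.array(p)-s["ee_pos"])*1000).round(1),"turn",round(t,1))
E
python3 - <<'E'
from h import *
to([.4465,.283,.086],16.45)
c=bot.read_camera("top")
P=[atz(c,(310+x/5,85+y/5),.016)[:2].round(4) for x,y in((70,187),(42,345),(235,383))]; print(P)
for a,b in((1,0),(2,1)): v=P[a]-P[b]; print(v,np.degrees(np.arctan2(v[1],v[0])))
E
```

```text
t 4.825 pos [0.4461 0.2815 0.1913] yaw 16.36 j [ 31.   19.2 107.5  -0.   53.3  14.6] open 0.0851 | shift [  1.4   0.9 105.3] turn -0.1
[array([ 0.8445, -0.1879]), array([ 0.7405, -0.1665]), array([ 0.7155, -0.2901])]
[-0.104   0.0214] 168.37258400304427
[-0.025  -0.1236] -101.43468203010752
```

Call:
{"method": "servo_tool", "body": {
  "plan": "0.001 0.001 0.05 0 1;0.001 0.001 0.09 0 1;0.001 0.001 0.105 0 1;0.001 0.001 0.105 0 1;0.001 0.001 0.105 0 -1;0.001 0.001 0.105 0 -1;0.001 0.001 0.105 0 -1;0.001 0.001 0.105 0 -1;0.001 0.001 0.105 0 -1;0.001 0.001 0.105 0 -1;0.001 0.001 0.105 0 -1;0.001 0.001 0.105 0 -1",
  "squeeze": 25
}}

```text
time_s: 6.38
ee_pos: [0.4475, 0.2844, 0.0873]
tool_rot: [[-0.283, 0.959, 0.001], [0.959, 0.283, 0.001], [0.0, 0.001, -1.0]]
force: [-1.4, -1.3, 5.8]
opening: 0.0332
finger_force: 24.2
```

Call:
{"method": "servo_tool", "body": {
  "plan": "0 0 -0.03 0 -1;0 0 -0.06 0 -1;0 0 -0.092 0 -1;0 0 -0.092 0 -1;0 0 -0.092 0 -1;0.03 0 -0.092 0 -1;0.07 0 -0.092 0 -1;0.07 0 -0.06 0 -1;0.07 0 -0.025 0 -1;0.07 0 -0.025 0 -1;0.07 0 -0.025 0 -1"
}}

```text
time_s: 7.75
ee_pos: [0.4274, 0.3511, 0.1114]
tool_rot: [[-0.283, 0.959, -0.0], [0.959, 0.283, -0.0], [-0.0, -0.001, -1.0]]
force: [1.3, 0.7, -0.8]
opening: 0.0329
finger_force: 25.7
```

```bash
python3 - <<'E'
from h import *
np.set_printoptions(precision=4,suppress=True)
to([.4465,.283,.086],16.45)
for n in("side","top"):
    c=bot.read_camera(n)
    for q in("tube_purple","label","cap_top"):
        d=bot.place_of(n,q)
        for e in d[:1]: print(n,q,round(e["conf"],2),W(c,e["position"]))
    b=blob(c,*PUR); print(b[:1]); 
    if n=="side": cv2.imwrite("pics/lift.png",cv2.resize(c["img"][200:340,210:370],None,fx=4,fy=4))
E
```

```text
t 7.75 pos [0.4274 0.3511 0.1114] yaw 16.42 j [ 38.2  28.  106.9   0.   45.1  21.8] open 0.0329 | shift [-70.8  -0.9  25.4] turn -0.0
side tube_purple 0.55 [0.4229 0.3552 0.0311]
side label 0.68 [0.441  0.3548 0.0922]
side cap_top 0.76 [0.4275 0.3506 0.1476]
[(213, array([278.5, 288.2]), array([271, 280,  16,  17], dtype=int32))]
top tube_purple 0.5 [0.4267 0.3489 0.0301]
top label 0.68 [0.4422 0.3527 0.0946]
top cap_top 0.48 [0.4299 0.3529 0.146 ]
[(53, array([145.7, 255.2]), array([143, 250,   7,  11], dtype=int32))]
```

View pics/lift.png

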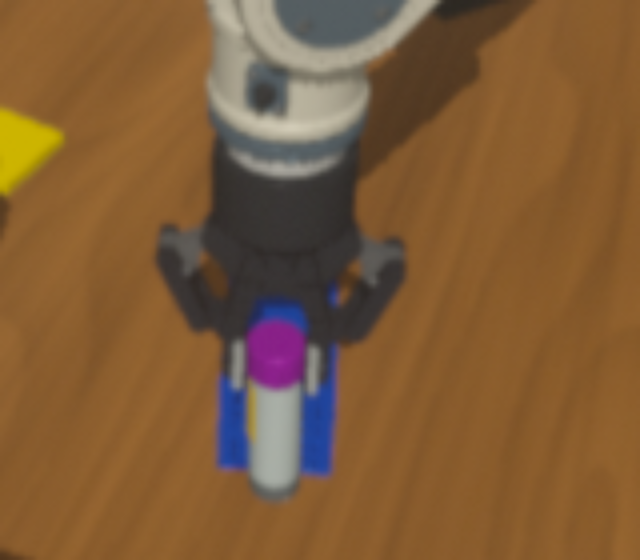

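Call:
{"method": "servo_tool", "body": {
  "plan": "-0.01 0 0 0 -1;-0.018 0 0 0 -1;-0.024 0 0 0 -1;-0.03 0 0 0 -1;-0.036 0 0 0 -1;-0.042 0 0 0 -1;-0.048 0 0 0 -1;-0.054 0 0 0 -1;-0.06 0 0 0 -1;-0.066 0 0 0 -1;-0.072 0 0 0 -1;-0.072 0 0 0 -1"
}}

```text
time_s: 9.65
ee_pos: [0.4479, 0.2815, 0.1116]
tool_rot: [[-0.282, 0.959, 0.0], [0.959, 0.282, -0.0], [-0.0, 0.0, -1.0]]
force: [-0.1, 1.4, 2.8]
opening: 0.0328
finger_force: 25.5
```

```bash
cat >> h.py <<'E'
np.set_printoptions(precision=4,suppress=True)
def look(pic=None,box=None):
    to([0,0,0])
    for n in("side","top"):
        c=bot.read_camera(n)
        for q in("tube_purple","label","cap_top"):
            d=bot.place_of(n,q)
            for e in d[:1]: print(n,q,round(e["conf"],2),W(c,e["position"]))
        if pic==n: x0,y0,x1,y1=box; cv2.imwrite("pics/%d.png"%(1000*bot.read_state()["time_s"]),cv2.resize(c["img"][y0:y1,x0:x1],None,fx=4,fy=4)); 
E
python3 -c "
from h import *
look('side',(210,200,370,340))"; ls -t pics|head -1; cp pics/$(ls -t pics|head -1) pics/lean.png
```

```text
t 9.65 pos [0.4479 0.2815 0.1116] yaw 16.41 j [ 30.9  26.4 110.   -0.   43.7  14.5] open 0.0328 | shift [-143.4 -509.2  111.6] turn 0
side tube_purple 0.67 [0.4273 0.3557 0.0594]
side label 0.93 [0.4545 0.316  0.1035]
top label 0.57 [ 0.7389  0.0997 -0.0017]
9850.png
```

View pics/lean.png

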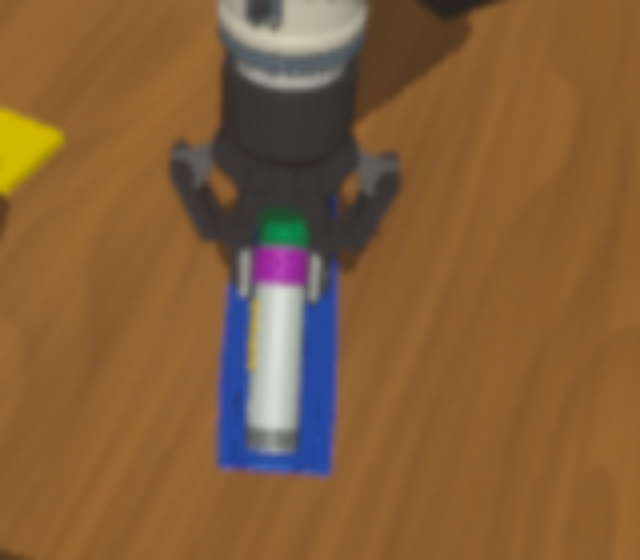

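Call:
{"method": "servo_tool", "body": {
  "plan": "0 0 -0.04 0 -1;0 0 -0.09 0 -1;0 0 -0.14 8 -1;-0.03 -0.005 -0.16 18 -1;-0.07 -0.01 -0.16 28 -1;-0.11 -0.02 -0.16 38 -1;-0.15 -0.025 -0.16 48 -1;-0.19 -0.03 -0.16 58 -1;-0.24 -0.038 -0.16 68 -1;-0.29 -0.045 -0.16 78 -1;-0.34 -0.053 -0.16 88 -1;-0.39 -0.06 -0.16 98 -1;-0.43 -0.067 -0.16 108 -1;-0.45 -0.072 -0.16 115 -1;-0.461 -0.072 -0.16 118 -1;-0.461 -0.072 -0.16 118 -1;-0.461 -0.072 -0.16 118 -1"
}}

```text
time_s: 12.18
ee_pos: [0.5088, -0.1796, 0.2711]
tool_rot: [[0.98, -0.198, -0.001], [-0.198, -0.98, 0.0], [-0.001, -0.0, -1.0]]
force: [-0.1, 1.3, 0.2]
opening: 0.033
finger_force: 25.3
```

```bash
python3 -c "
from h import *
look('side',(170,70,330,210))
for n in('side','top'):
    c=bot.read_camera(n); d=bot.place_of(n,'lens'); print(n,[(round(e['conf'],2),W(c,e['position'])) for e in d[:1]])
"; cp pics/$(ls -t pics|head -1) pics/show1.png
```

```text
t 12.175 pos [ 0.5088 -0.1796  0.2711] yaw -101.44 j [-20.7  14.4 102.1   0.   63.6  80.7] open 0.033 | shift [-534.2  -75.   271.5] turn 0
side tube_purple 0.66 [ 0.5769 -0.1908  0.2196]
side label 0.51 [ 0.5307 -0.203   0.2637]
side cap_top 0.55 [ 0.5074 -0.1813  0.3016]
top tube_purple 0.71 [0.4798 0.1621 0.0036]
top label 0.69 [ 0.5351 -0.2004  0.263 ]
side [(0.83, array([ 0.7019, -0.2176,  0.2203]))]
top [(0.59, array([ 0.7015, -0.22  ,  0.2231]))]
```

View pics/show1.png

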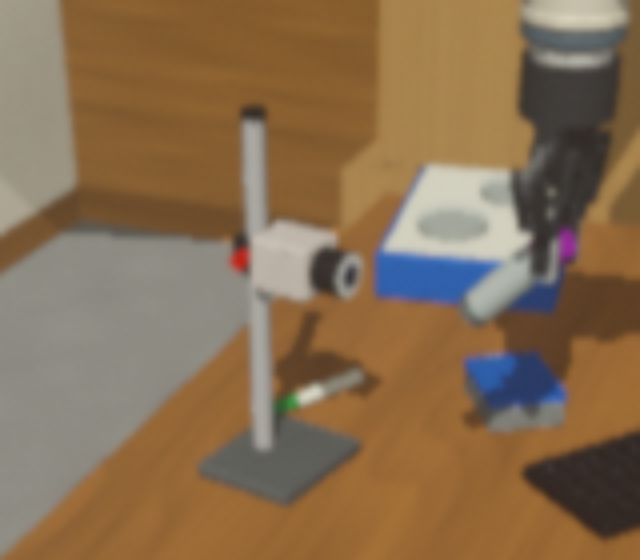

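The picture shows the leaning tube with its foot (480,305 in the crop) level with the lens (347,277), as measured. I'll hold it there, then take it back to the rack's near end wall to set it upright.

Call:
{"method": "servo_tool", "body": {
  "plan": "0.003 0 0 0 -1;0.003 0 0 0 -1;0.003 0 0 0 -1;0.003 0 0 0 -1;0.003 0 0 0 -1;0.003 0 0 0 -1;0.003 0 0 0 -1;0.003 0 0 0 -1;0.003 0 0 0 -1;0 -0.02 0 -10 -1;0 -0.04 0 -20 -1;0 -0.06 0 -30 -1;0 -0.08 0 -40 -1;0 -0.1 0 -50 -1;0 -0.12 0 -60 -1;0 -0.14 0 -70 -1;0 -0.15 0 -80 -1;0.001 -0.15 0 -90 -1;0.001 -0.15 0 -100 -1;0.001 -0.15 0 -110 -1"
}}

```text
time_s: 15.28
ee_pos: [0.5401, -0.0336, 0.2713]
tool_rot: [[-0.152, 0.988, 0.0], [0.988, 0.152, -0.0], [-0.0, 0.0, -1.0]]
force: [0.2, 0.1, -0.3]
opening: 0.0331
finger_force: 25.3
```

Call:
{"method": "servo_tool", "body": {
  "plan": "0 0 0 -7.8 -1;0 0 0 -7.8 -1;0 0 0 -7.8 -1"
}}

```text
time_s: 15.65
ee_pos: [0.5401, -0.0337, 0.2713]
tool_rot: [[-0.277, 0.961, 0.0], [0.961, 0.277, 0.0], [0.0, 0.0, -1.0]]
force: [0.2, -0.0, 0.1]
opening: 0.0329
finger_force: 25.3
```

```bash
python3 -c "
from h import *
to([.5394,-.0323,.097],16.45)
look()"
```

```text
t 15.65 pos [ 0.5401 -0.0337  0.2713] yaw 16.08 j [ -4.8  14.5 101.9   0.   63.6 -20.9] open 0.0329 | shift [  1.5  -0.2 174.3] turn -0.4
t 15.65 pos [ 0.5401 -0.0337  0.2713] yaw 16.08 j [ -4.8  14.5 101.9   0.   63.6 -20.9] open 0.0329 | shift [ 182.  -509.6  271.3] turn 0
side tube_purple 0.81 [0.5162 0.0427 0.2164]
side label 0.86 [ 0.5458 -0.0009  0.2639]
side cap_top 0.72 [ 0.5419 -0.0417  0.3056]
top tube_purple 0.58 [0.5227 0.0386 0.2161]
```

Call:
{"method": "servo_tool", "body": {
  "plan": "0 0 0.05 -0.4 -1;0 0 0.1 -0.4 -1;0 0 0.15 -0.4 -1;0 0 0.172 -0.4 -1;0.01 0 0.172 -0.4 -1;0.02 0 0.172 -0.4 -1;0.028 0 0.172 -0.4 -1;0.036 0 0.172 -0.4 -1;0.044 0 0.172 -0.4 -1;0.052 0 0.172 -0.4 -1;0.06 0 0.172 -0.4 -1;0.067 0 0.172 -0.4 -1;0.074 0 0.172 -0.4 -1;0.08 0 0.172 -0.4 -1;0.085 0 0.172 -0.4 -1;0.089 0 0.172 -0.4 -1;0.091 0 0.172 -0.4 -1;0.091 0 0.172 -0.4 -1"
}}

```text
time_s: 18.3
ee_pos: [0.519, 0.0519, 0.1032]
tool_rot: [[-0.287, 0.958, 0.009], [0.958, 0.287, -0.003], [-0.005, 0.008, -1.0]]
force: [1.4, -17.8, 29.5]
opening: 0.0331
finger_force: 30.8
```

```bash
python3 -c "
from h import *
look('side',(200,150,360,290))
c=bot.read_camera('top'); print(bot.place_of('top','tube_red')[:1])
"; cp pics/$(ls -t pics|head -1) pics/up.png
```

```text
t 18.3 pos [0.519  0.0519 0.1032] yaw 16.71 j [  4.5  26.5 111.4  -0.3  41.5 -12. ] open 0.0331 | shift [ 100.1 -512.9   98.5] turn 0
side label 0.65 [0.5323 0.0536 0.0935]
side cap_top 0.59 [0.5238 0.0398 0.1453]
[]
```

View pics/up.png

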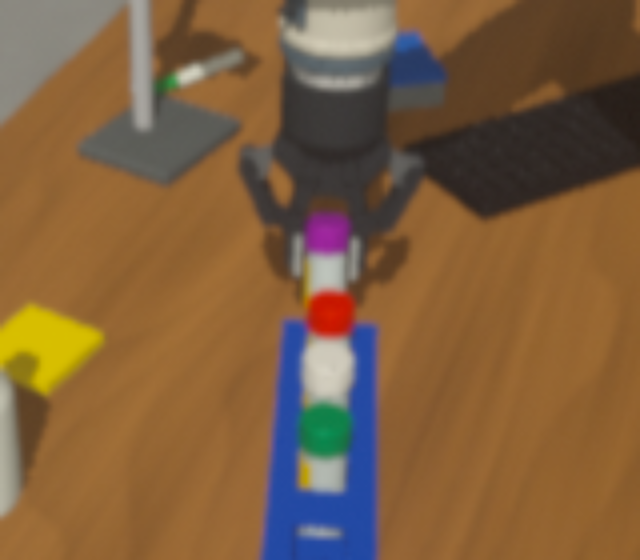

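The uprighting jammed at about 13° of lean because the foot is sticking on the wall. I'll back off, then push forward while rising so the friction helps.

Call:
{"method": "servo_tool", "body": {
  "plan": "-0.006 0 -0.002 0 -1;-0.014 0 0 0 -1;-0.014 0 0.003 0 -1;-0.012 0 0 0 -1;-0.01 0 -0.004 0 -1;-0.008 0 -0.008 0 -1;-0.006 0 -0.012 0 -1;-0.004 0 -0.016 0 -1;-0.002 0 -0.02 0 -1;0 0 -0.024 0 -1;0.001 0 -0.028 0 -1"
}}

```text
time_s: 20.18
ee_pos: [0.5144, 0.0548, 0.1277]
tool_rot: [[-0.286, 0.958, 0.0], [0.958, 0.286, -0.0], [-0.0, 0.0, -1.0]]
force: [-0.2, -1.8, -1.5]
opening: 0.033
finger_force: 26.7
```

```bash
python3 -c "
from h import *
look()"
```

```text
t 20.175 pos [0.5144 0.0548 0.1277] yaw 16.64 j [  4.8  24.  111.   -0.   44.9 -11.9] open 0.033 | shift [  94.8 -508.5  127.6] turn 0
side tube_purple 0.5 [0.5131 0.0576 0.0543]
side label 0.53 [0.5261 0.0518 0.1209]
side cap_top 0.73 [0.6229 0.4738 0.0046]
```

Call:
{"method": "servo_tool", "body": {
  "plan": "-0.005 0 -0.03 0 -1;-0.005 0 -0.07 0 -1;-0.005 0 -0.09 -10 -1;-0.005 0 -0.09 -20 -1;-0.005 0 -0.09 -30 -1;-0.005 0 -0.09 -40 -1;-0.005 0 -0.09 -50 -1;-0.005 0 -0.09 -60 -1;-0.005 0 -0.09 -70 -1;-0.005 0 -0.09 -80 -1;-0.005 0 -0.09 -90 -1;-0.005 0 -0.09 -90 -1;-0.005 0 -0.09 -90 -1"
}}

```text
time_s: 22.2
ee_pos: [0.5156, 0.05, 0.2171]
tool_rot: [[-0.959, -0.283, -0.001], [-0.283, 0.959, 0.0], [0.0, 0.0, -1.0]]
force: [-0.6, -0.1, -0.7]
opening: 0.033
finger_force: 26.7
```

```bash
python3 -c "
from h import *
look('side',(190,120,350,260))
look()
c=bot.read_camera('side'); p=np.array(bot.read_state()['ee_pos'])
b=blob(c,(18,90,80),(36,255,255),(240,150,340,260)); print(b)
def pix(q):
    M=np.linalg.inv(c['cam_to_world']); r,_=cv2.Rodrigues(M[:3,:3]); return cv2.projectPoints(np.array([q],float),r,M[:3,3],c['mtx'],np.array(c['distortion']))[0].ravel()
for y in(75,90,105,120): print(y,pix(p+[.015*np.cos(np.radians(y)),.015*np.sin(np.radians(y)),-.0094]))
print('axis tcp, tcp-.07',pix(p),pix(p-[0,0,.07]))
"; cp pics/$(ls -t pics|head -1) pics/lab.png
```

```text
t 22.2 pos [0.5156 0.05   0.2171] yaw 106.43 j [   4.2   16.4  107.5    0.    56.2 -102.2] open 0.033 | shift [508.6  97.8 217.4] turn 0
side label 0.76 [0.5152 0.0639 0.2071]
side cap_top 0.64 [0.524  0.0535 0.2558]
top cap_top 0.44 [ 0.4716  0.1987 -0.0021]
t 22.6 pos [0.5158 0.0498 0.2174] yaw 106.6 j [   4.2   16.3  107.5    0.    56.2 -102.4] open 0.0329 | shift [508.5  99.6 217.3] turn 0
side tube_purple 0.52 [0.5085 0.0489 0.1444]
side label 0.82 [0.5161 0.0673 0.2106]
side cap_top 0.67 [0.5239 0.0495 0.2565]
[(91, array([280.9, 191.1]), array([276, 184,  11,  13], dtype=int32)), (5, array([242. , 167.8]), array([240, 167,   5,   3], dtype=int32)), (3, array([243. , 172.3]), array([242, 172,   3,   2], dtype=int32))]
75 [279.8109 189.5506]
90 [281.0669 189.8991]
105 [282.4385 190.074 ]
120 [283.829  190.0624]
axis tcp, tcp-.07 [282.8335 184.5151] [281.8666 205.1585]
```

View pics/lab.png

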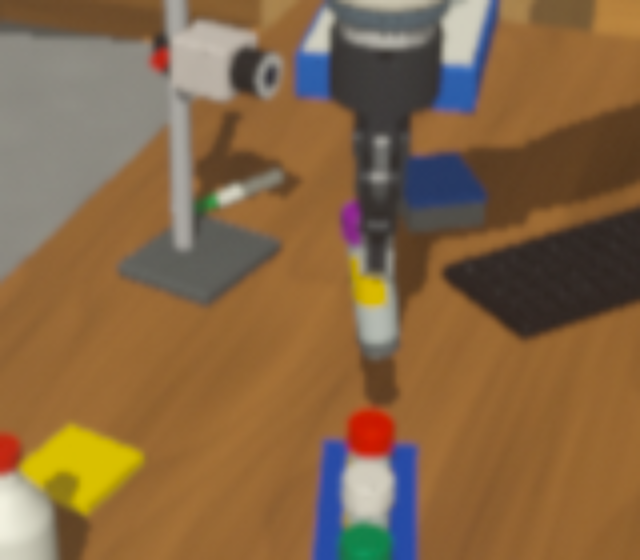

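The label faces the side camera as it should, at crop (372,285). The tube still leans about 8–9°, with the cap at (351,222) and the foot at (378,345). I'll push about 13 mm further at the wall, rising slightly.

Call:
{"method": "servo_tool", "body": {
  "plan": "0 -0.014 0 10 -1;0 -0.014 0 20 -1;0 -0.014 0 30 -1;0 -0.014 0 40 -1;0 -0.014 0 50 -1;0 -0.014 0.01 60 -1;0 -0.014 0.03 70 -1;0 -0.014 0.05 80 -1;0 -0.014 0.08 90 -1;0 -0.014 0.099 90 -1;0 -0.008 0.099 90 -1;0 -0.002 0.098 90 -1;0 0.002 0.096 90 -1;0 0.005 0.094 90 -1;0 0.008 0.092 90 -1;0 0.011 0.09 90 -1;0 0.014 0.088 90 -1;0 0.014 0.088 90 -1"
}}

```text
time_s: 25.3
ee_pos: [0.5118, 0.0633, 0.1296]
tool_rot: [[-0.286, 0.958, 0.0], [0.958, 0.286, -0.0], [-0.0, 0.0, -1.0]]
force: [-0.1, -2.8, 0.1]
opening: 0.033
finger_force: 26.9
```

Call:
{"method": "servo_tool", "body": {
  "plan": "-0.01 0 -0.02 0 -1;-0.01 0 -0.06 0 -1;-0.01 0 -0.09 -10 -1;-0.01 0 -0.09 -20 -1;-0.01 0 -0.09 -30 -1;-0.01 0 -0.09 -40 -1;-0.01 0 -0.09 -50 -1;-0.01 0 -0.09 -60 -1;-0.01 0 -0.09 -70 -1;-0.01 0 -0.09 -80 -1;-0.01 0 -0.09 -90 -1;-0.01 0 -0.09 -90 -1"
}}

```text
time_s: 26.8
ee_pos: [0.5145, 0.0539, 0.2193]
tool_rot: [[-0.959, -0.285, -0.0], [-0.285, 0.959, 0.0], [0.0, 0.001, -1.0]]
force: [0.7, 0.9, -0.5]
opening: 0.0332
finger_force: 26.8
```

```bash
python3 -c "
from h import *
look('side',(190,120,350,260))
look()
"; cp pics/$(ls -t pics|head -1) pics/lab2.png
```

```text
t 26.8 pos [0.5145 0.0539 0.2193] yaw 106.53 j [   4.6   16.1  107.5    0.    56.4 -101.9] open 0.0332 | shift [508.6  94.6 219.4] turn 0
side tube_purple 0.68 [0.5187 0.0568 0.1466]
side label 0.6 [0.5198 0.0685 0.2108]
side cap_top 0.4 [0.5208 0.058  0.1452]
top label 0.59 [ 0.7378  0.1016 -0.002 ]
top cap_top 0.71 [0.6196 0.473  0.0023]
t 27.2 pos [0.5146 0.0537 0.2193] yaw 106.58 j [   4.6   16.1  107.5    0.    56.4 -101.9] open 0.0332 | shift [508.5  95.4 219.3] turn 0
side tube_purple 0.66 [ 0.7401  0.1022 -0.0029]
side label 0.79 [0.5199 0.0672 0.2124]
side cap_top 0.26 [ 0.7542 -0.2351 -0.0034]
top cap_top 0.68 [0.7101 0.2591 0.0003]
```

View pics/lab2.png

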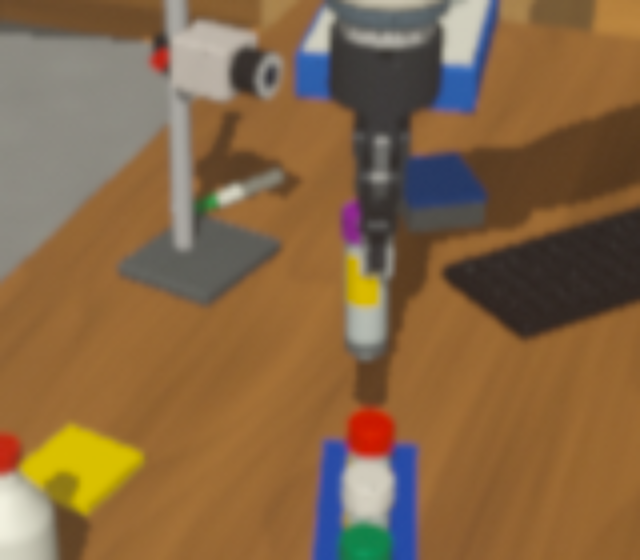

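The tube is now nearly upright, about 3° off, with both the foot and the cap at crop x≈366. The label's centre sits about 5° clockwise of tool y. Now to the final pose in front of the lens.

Call:
{"method": "servo_tool", "body": {
  "plan": "0 -0.02 -0.009 10 -1;0.002 -0.04 -0.009 20 -1;0.003 -0.06 -0.009 30 -1;0.005 -0.085 -0.009 40 -1;0.007 -0.11 -0.009 50 -1;0.009 -0.135 -0.009 60 -1;0.01 -0.16 -0.009 70 -1;0.012 -0.185 -0.009 80 -1;0.014 -0.21 -0.009 90 -1;0.015 -0.23 -0.009 100 -1;0.016 -0.24 -0.009 108 -1;0.016 -0.247 -0.009 113 -1;0.016 -0.247 -0.009 113 -1;0.016 -0.247 -0.009 113 -1;0.016 -0.247 -0.009 113 -1"
}}

```text
time_s: 29.48
ee_pos: [0.5699, -0.1872, 0.2283]
tool_rot: [[0.11, 0.994, -0.0], [0.994, -0.11, 0.0], [0.0, -0.0, -1.0]]
force: [-0.2, 0.4, 0.1]
opening: 0.033
finger_force: 26.8
```

```bash
python3 -c "
from h import *
look('side',(190,90,350,230))
look()
bot.read_camera('top')
c=bot.read_camera('top'); cv2.imwrite('pics/top_end.png',c['img'])
S=c['img'][110:270,270:420]; S2=c['img'][200:280,140:290]
a=cv2.imread(sorted(__import__('glob').glob('pics/[0-9]*.png'),key=__import__('os').path.getmtime)[-1])
a=cv2.resize(a,(440,385)); b=cv2.resize(S,(360,384)); cv2.imwrite('pics/fin.png',np.hstack([a[:384],b]))
"
```

```text
t 29.475 pos [ 0.5699 -0.1872  0.2283] yaw -6.29 j [-19.3  22.3  96.8   0.   60.9 -13. ] open 0.033 | shift [ 123.6 -587.   228.4] turn 0
side tube_purple 0.79 [ 0.5689 -0.1886  0.1559]
side cap_top 0.58 [ 0.5707 -0.1981  0.2682]
top tube_purple 0.55 [ 0.7642 -0.2294 -0.0016]
top label 0.35 [ 0.5867 -0.2018  0.22  ]
t 29.875 pos [ 0.57   -0.1875  0.2284] yaw -6.36 j [-19.3  22.4  96.8  -0.   60.9 -13. ] open 0.0328 | shift [ 123.2 -587.3  228.3] turn 0
side tube_purple 0.54 [ 0.567  -0.1901  0.1549]
side label 0.77 [ 0.5814 -0.1984  0.2202]
side cap_top 0.53 [0.4731 0.1933 0.0032]
top tube_purple 0.38 [ 0.5696 -0.1938  0.1546]
top label 0.5 [ 0.586  -0.1999  0.2207]
```

View pics/fin.png

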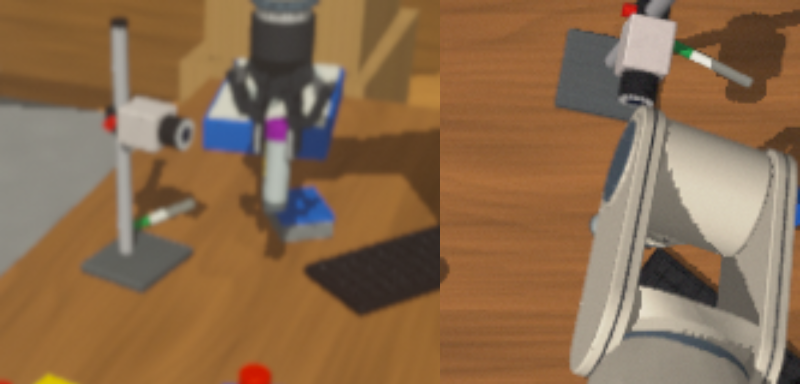

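The side view shows the tube upright in front of the lens and free of everything else. The label measures about (0.584, -0.200, 0.220), against a target of (0.584, -0.196, 0.220). That is within tolerance, so I'm handing in.

```bash
python3 -c "
from h import *
print(bot.job_done())"
```

```text
the job is handed in; nothing more can be done
None
```

I handed the job in with no verdict returned: the tube was shown leaning about 46° for just over a second, then left held still and about 4° off upright, with its label about 120 mm from the lens and roughly 4 mm off its axis; the other tubes' final positions were not re-measured.

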